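# Lift the loose base out of the mould ring

## Robot

A 7-joint arm with a two-finger parallel gripper is mounted at the origin on a cart in front of the work surface, level with it; the furniture and walls round the work are solid. World frame = base frame: x ahead of the robot, y to its left, z up, the work surface at z = 0. Lengths are in m, angles in degrees, forces in N, time in s.
With the tool pointing down it reaches from about 0.425 to 0.875 m from the base axis. Payload 4.7 kg.
Tool frame: the origin (TCP) lies between the finger pads; the fingertips stand 25 mm ahead of it and the grasp point (between the pads) lies 6 mm ahead of it (env.tip_reach is the distance from the TCP to the fingertips, in m); z points along the fingers, y is the direction in which the jaws open and shut (so a half turn about z gives the same grasp; the last joint's range is limited). The gripper opens to 87 mm and grips with 3 to 60 N. Pads are 19 mm wide; open, the fingers measure 117 mm over their backs; the gripper's body (75 mm by 190 mm) begins 51 mm behind the grasp point.
Start: joints at [77.47, 18.392, -4.016, 83.108, 1.295, 78.541, -3.26], TCP at [0.15, -0.632, 0.248] pointing down, gripper open.
Joint ranges: [-163.93, 163.93], [-17.29, 119.83], [-79.2, 71.16], [3.27, 140.29], [-89.18, 269.18], [5.43, 117.66], [-154.24, 154.24]. Speed limits (degrees/s): [147.25, 147.25, 180, 180, 180, 180, 180].

## Interface

Orientations are given as [roll, pitch, yaw] about the fixed x, y, z axes, in that order (R = Rz(yaw) Ry(pitch) Rx(roll)).
In Python, from cell import env, viewer, job gives the robot as it stands.
- The arm moves only by the tool move_arm, never from a script. Its argument "steps" is a list of rows, each a list of 7 numbers: the finger opening in cm, from 0 to 8.7, then the shift along the tool's x, y, z in cm, then the turn, a rotation vector about the tool's x, y, z in rad. In form: [[fingers, tx, ty, tz, wx, wy, wz], ...]. A call has 1 to 5 rows; each row shifts and turns the commanded pose from where the row before left it, along the tool's axes as they then stand; what a row does not reach is not made up. A row lasts 1/12 s, in which the tool goes at most 41.7 mm and 7.16 degrees, less where a joint would pass 70% of its speed; a pose out of reach is approached as far as the arm can. A call is refused whole if a number of a shift passes 4.17 or a number of a turn 0.125, either way. A call with a gripper value outside its range is refused whole. The fingers move at their own pace and stop on an object; "force" is the grip in N (left out, the last holds). Time passes only in rows, so rows that do not move let the fingers close. It gives the time, the measured TCP pose, the force and the opening at its end, in the units of the state.
- env.get_obs(): the state, without advancing time (a new reading comes with each control period).
- viewer.read_camera(name): name is "scene" or "top"; returns a dict with "img" (400x640x3 uint8, red, green, blue), "vfov" (degrees; the focal length in pixels is half the picture's height over the tangent of half this angle, whatever the lens; pixels are square), "cx", "cy" (the principal point, pixels), "extrinsics" (4x4, takes a point from world to camera coordinates). Camera axes: x right, y down, z forward; pixel columns grow to the right and rows downward; lengths in m; the calibration is good to about 2 mm. A picture is of the moment at which its call begins. There is no depth.
- job.sign_off(): hands the job in, once; it reports no verdict.
The state is a dict: "time_s": time; "qpos": joint angles; "joint_velocities": joint speeds; "effort": joint torques, N m; "tool_pos": TCP position; "tool_rot": TCP orientation; "force": force on the tool from outside, world axes, zero at the start; "wrist_torque": the same for the moment, N m; "grip_width": finger opening in m.
Only numpy, scipy, OpenCV 4.12 (cv2) and the standard library are available. Lean on these libraries where they do the work, as an engineer would, in place of code of your own. Each camera call takes 0.05 s, during which the arm holds its last target.

## Task

Push the loose metal base up out of the leaning mould ring by pressing the stand's lever all the way down, then take hold of the base from above and draw it out. Carry it to the draining tray, set it down flat in there the same way up (put it down, do not drop it) and let go. Do not shift the tape roll, the marker or the scraper that lie nearby.

Things in the scene. Friction and masses are not known exactly. Their poses are not given: they have to be found in the camera images.
- stand: Fixed wooden ejector stand, foot 150 (x) x 140 (y) x 12 mm, standing on the table. Origin: centre of its underside; x points to its back, y to the side where the lever sticks out, z up. It carries a plate that slopes 26 degrees down towards -x and holds the mould ring.
- mould_ring: Steel ring fixed in the sloping plate; bore 63, outside 73 mm. Origin: on its axis, at the top of the inner ledge under the base, 100 mm straight above the stand's origin. z: up the ring's axis, which leans 26 degrees towards the stand's -x; y: the stand's y. Rim at z = 34 mm of this frame; plate (x -71 to 79, y -70 to 70 mm) has its top at z = 12 mm.
- ring_base: Loose aluminium disc, 60 mm diameter, 24 mm thick, about 0.2 kg. Origin: centre of its underside; z through the disc to its top face. At first it lies on the ledge, top 10 mm below the rim, out of the fingers' reach. With the lever fully down its underside is 26 mm up the ring's axis from the ledge: it stands 16 mm proud of the rim, 8 mm still inside.
- lever (a joint): Rocking lever under the ring, rad: 0 to 0.05 at the start (handle raised), 0.52 at its stop (handle down, base fully up). It drives a plunger, a flat 42 mm pad on the ring's axis, up 60 mm per rad; the pad meets the base after 5 mm. Stiff: about 5 to 8 N at the paddle; it stays where it is left.
- lever_paddle (a point): Centre of the top face of the round black paddle (36 mm wide, 10 mm thick) at the lever's handle end. It moves about lever_pivot in the mould_ring's y-z plane: at lever angle q it lies in that frame at x = 0, y = 60 + 100 cos(0.26-q) - 11 sin(0.26-q), z = -52 + 100 sin(0.26-q) + 11 cos(0.26-q) mm. It ends about 40 mm above the table.
- lever_pivot (a point): Axis of the lever, at (0, 60, -52) mm in the mould_ring frame; the lever turns about that frame's x.
- rail_mid (a point): Middle of the 12 mm thick steel rail that runs across above the ring, along the stand's y, at x = -4, z = 262 mm of the stand frame, 128 mm long, carried by posts at the back corners (x = 60, y = +-64 mm). It leaves no room for a gripper's body straight above the ring: come in along the ring's leaning axis.
- tray: Fixed draining tray of plain sheet metal, open on top, 150 (x) x 190 (y) mm outside, 14 mm high, walls and floor 3 mm thick. Origin: centre of its underside on the table; x, y along its sides, z up. The floor inside is at z = 3 mm.
- tape_roll: Bystander: roll of tape lying flat, 101 mm across, 18 mm high. Origin: centre of its underside.
- marker: Bystander: felt marker, 128 mm long (along its y), 17 mm thick. Origin: middle of its underside.
- scraper: Bystander: dough scraper with a steel blade and a wooden grip, 99 x 126 x 20 mm. Origin: middle of its underside.
There are look-alikes about, which are no part of the job. What is meant by the ring_base is not brown or yellow, and is the smaller of those in its own colour.

How it is judged (in metres and radians):
On the way, in this order (a step that is already met when the one before it is completed fails the run):
1. the lever is pressed down (at least 0.45 rad) and the base stands up out of the ring (its underside at least 20 mm above the ledge) (value of joint lever above 0.45 rad and z of ring_base in the frame of mould_ring above 0.02 m and distance between ring_base and mould_ring below 0.035 m), for 0.2 s.
2. the base is put down flat in the tray while still held: touched by the fingers, inside the walls, tilt under 0.25 rad, underside less than 12 mm above the tray's floor (contact force between the fingers and ring_base above 0.3 N and z of ring_base in the frame of tray below 0.015 m and angle between ring_base's own z axis and vertical below 0.25 rad and x of ring_base in the frame of tray between -0.045 and 0.045 m and y of ring_base in the frame of tray between -0.065 and 0.065 m), for 0.1 s.
At the end, for the whole second after the job is handed in: The base lies at rest on the tray's floor, anywhere inside its walls, flat (tilt under 0.08 rad, underside within 4 mm of the floor), same way up as it was in the ring; the tape roll, the marker and the scraper are within 30 mm of where they were (z of ring_base in the frame of tray below 0.007 m and angle between ring_base's own z axis and vertical below 0.08 rad and linear speed of ring_base below 0.02 m/s and x of ring_base in the frame of tray between -0.045 and 0.045 m and y of ring_base in the frame of tray between -0.065 and 0.065 m); the robot touches nothing.
It fails at once if the tape roll, the marker or the scraper is shifted by more than 30 mm (distance of any of tape_roll, marker, scraper from where it was at the start of the episode above 0.03 m).
It also fails if it takes over 64 s, if anything falls off the work surface, if the arm or the gripper's body presses on something with over 40 N, if the wrist force passes 120 N, or if a joint passes its speed limit or range.

## Working session

There is one attempt and no reset: what is moved stays moved. The work goes in short steps, Python scripts to look and compute and a tool call to move; the robot and the scene stay as the last step left them, time stands still between calls to the robot, and variables do not carry over. Pictures are saved under pics/ and viewed, and the job is handed in when it is done.

Besides the shell and the picture viewer there is one more tool, called after ">>>" in YAML: its name, and indented under it one key for each argument. move_arm: Moves the arm, as the interface text tells. Its arguments: {"type":"object","properties":{"steps":{"type":"array"},"force":{"type":"number"}},"required":["steps"]}

```bash
ls; mkdir -p pics
python3 - <<'E'
from cell import env, viewer, job
import cv2,numpy as np
o=env.get_obs();print({k:np.round(v,4) for k,v in o.items()},env.tip_reach)
for n in("scene","top"):
    c=viewer.read_camera(n);cv2.imwrite(f"pics/{n}0.png",c["img"][:,:,::-1]);print(n,c["vfov"],c["cx"],c["cy"],np.round(c["extrinsics"],4).tolist())
E
```

```text
pics
{'time_s': np.float64(0.0), 'qpos': array([77.47  , 18.4394, -4.0157, 83.1756,  1.2948, 78.5387, -3.2602]), 'joint_velocities': array([-0.0887, -0.1097,  0.0199,  0.0233, -0.022 ,  0.0575,  0.0388]), 'effort': array([-6.00000e-04, -4.91291e+01, -4.04300e-01, -3.12535e+01,
       -6.40000e-02,  4.36000e-02,  2.00000e-04]), 'tool_pos': array([ 0.1498, -0.632 ,  0.2465]), 'tool_rot': array([-1.798915e+02,  5.400000e-03,  1.333970e+01]), 'force': array([ 0.0374, -0.4227,  0.0402]), 'wrist_torque': array([ 0.0086,  0.0789, -0.0111]), 'grip_width': np.float64(0.0868)} 0.025
scene 56.72864392786483 314.9036671737014 198.76311370882587 [[-0.7332, -0.68, -0.0018, 0.4349], [-0.3971, 0.4303, -0.8106, 0.3777], [0.552, -0.5936, -0.5856, 0.7093], [0.0, 0.0, 0.0, 1.0]]
top 52.14567627327382 318.9391465635739 193.11385806929542 [[-0.0062, -0.9999, -0.0121, -0.0307], [-0.993, 0.0076, -0.1179, 0.6217], [0.1179, 0.0113, -0.993, 1.3285], [0.0, 0.0, 0.0, 1.0]]
```

View pics/scene0.png

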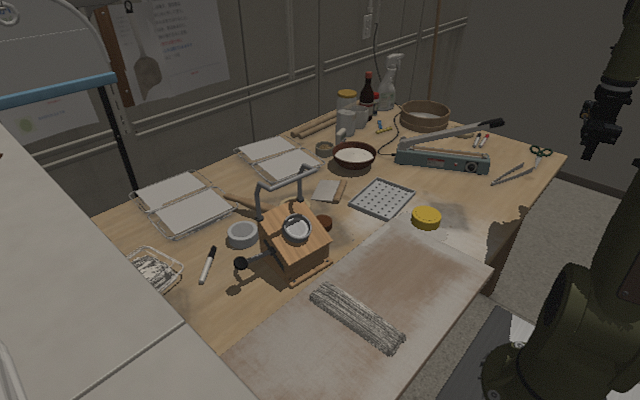

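View pics/top0.png

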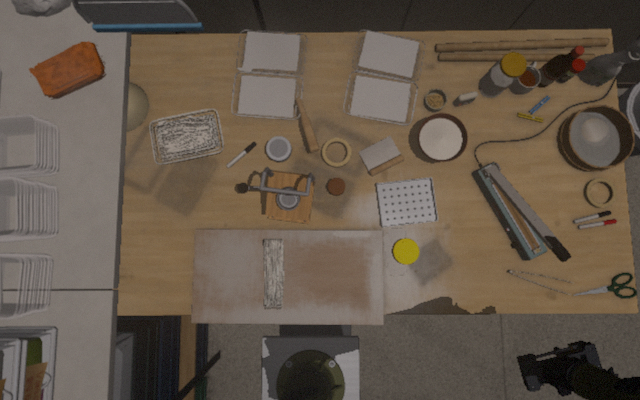

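```bash
cat > h.py <<'E'
import numpy as np,cv2
from scipy.spatial.transform import Rotation as R
def K(c):
    f=c["img"].shape[0]/2/np.tan(np.radians(c["vfov"]/2)); return np.array([[f,0,c["cx"]],[0,f,c["cy"]],[0,0,1]])
def ray(c,uv):
    E=np.array(c["extrinsics"]); d=E[:3,:3].T@np.linalg.solve(K(c),[uv[0],uv[1],1]); return -E[:3,:3].T@E[:3,3],d
def onz(c,uv,z):
    o,d=ray(c,uv); return o+d*(z-o[2])/d[2]
def tri(c1,u1,c2,u2):
    P=[K(c)@np.array(c["extrinsics"])[:3] for c in (c1,c2)]
    X=cv2.triangulatePoints(P[0],P[1],np.array(u1,float).reshape(2,1),np.array(u2,float).reshape(2,1)).ravel(); X=X[:3]/X[3]
    return X,[proj(c1,X)-u1,proj(c2,X)-u2]
def proj(c,X):
    p=K(c)@(np.array(c["extrinsics"])@np.r_[X,1])[:3]; return p[:2]/p[2]
def crop(c,x0,y0,w,h,s,name):
    cv2.imwrite(name,cv2.resize(c["img"][y0:y0+h,x0:x0+w,::-1],None,fx=s,fy=s,interpolation=cv2.INTER_CUBIC))
E
python3 - <<'E'
from cell import viewer
from h import *
import pickle
s=viewer.read_camera("scene");t=viewer.read_camera("top")
pickle.dump((s,t),open("c0.pkl","wb"))
crop(s,220,160,130,130,6,"pics/s1.png" ) if 0 else crop(s,220,160,130,100,6,"pics/s1.png")
crop(t,225,130,130,100,6,"pics/t1.png")
E
```

```text
(no output)
```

View pics/s1.png

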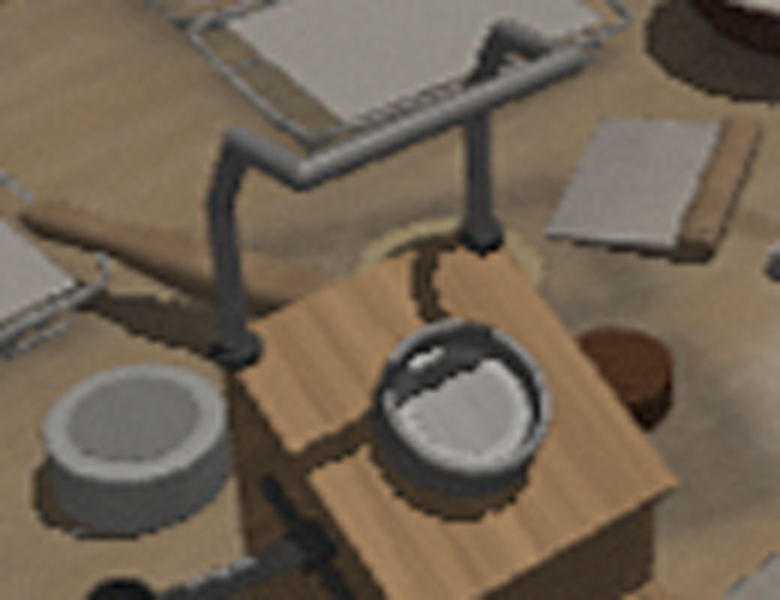

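View pics/t1.png

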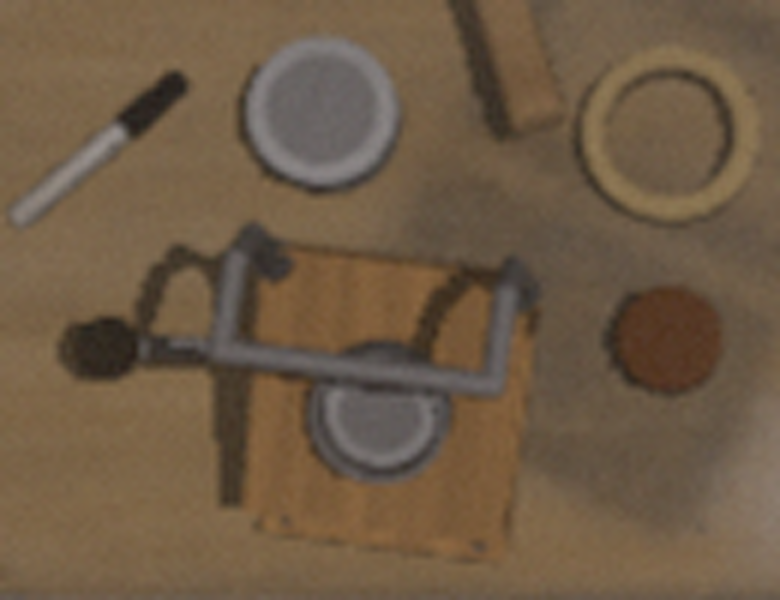

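Run:
```python
from h import *
import pickle
s,t=pickle.load(open("c0.pkl","rb"))
S=lambda x,y:np.array([220+(x+.5)/6-.5,160+(y+.5)/6-.5]);T=lambda x,y:np.array([225+(x+.5)/6-.5,130+(y+.5)/6-.5])
for n,a,b in [("railL",(302,172),(222,350)),("railR",(578,60),(493,380)),("rim",(463,398),(380,411)),("paddle",(122,597),(98,348)),("postL",(238,350),(275,262)),("postR",(483,238),(523,290)),("Rc",(678,487),(503,555))]:
    X,e=tri(s,S(*a),t,T(*b));print(n,np.round(X,4),np.round(np.ravel(e),1))
crop(s,200,230,130,70,6,"pics/s2.png")
crop(t,360,165,90,75,8,"pics/t2.png")
crop(s,335,170,100,60,8,"pics/s3.png")
```

```text
railL [0.6117 0.1237 0.2604] [ 0.7  0.1 -0.3 -0.3]
railR [ 0.595  -0.0042  0.2589] [-0.6 -0.1  0.3  0.3]
rim [0.5969 0.0616 0.1219] [ 0.3  0.  -0.1 -0.2]
paddle [0.6349 0.2153 0.0929] [ 0.2  0.  -0.1 -0.1]
postL [0.6741 0.1156 0.1373] [ 0.7  0.1 -0.3 -0.4]
postR [ 0.6584 -0.0134  0.1345] [ 0.4  0.1 -0.2 -0.2]
Rc [0.5255 0.0007 0.0748] [ 1.3  0.2 -0.5 -0.7]
```

View pics/s2.png

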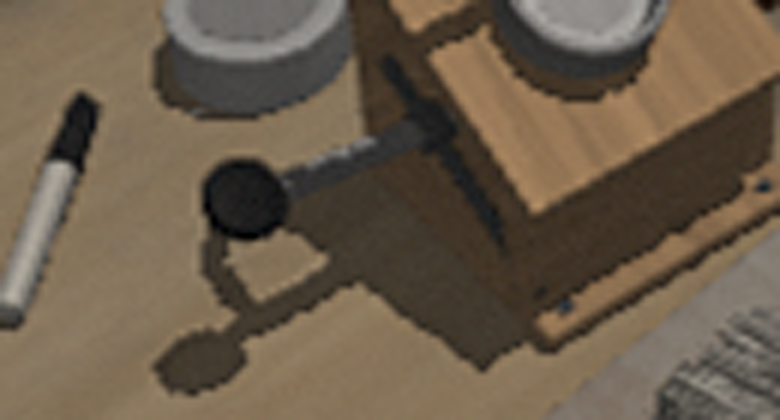

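View pics/t2.png

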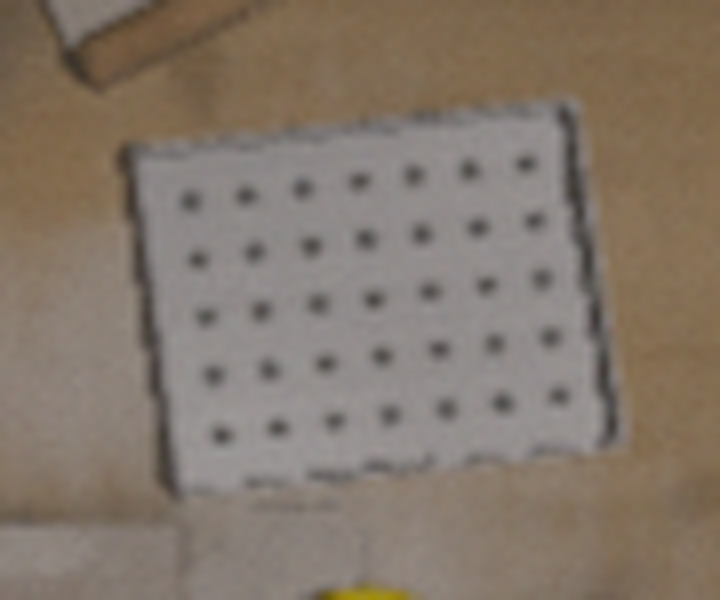

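View pics/s3.png

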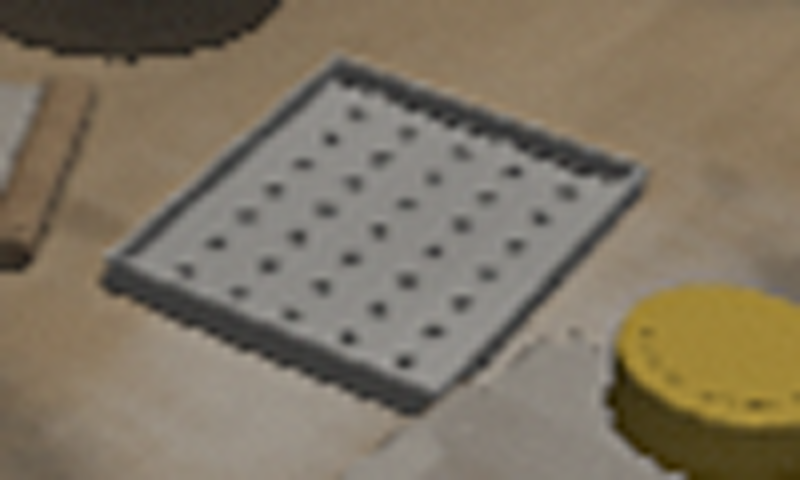

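```bash
cat >> h.py <<'E'
YAW=-7.2; SO=np.array([0.6070,0.0588,0.0])
RS=R.from_euler("z",YAW,degrees=True).as_matrix()
RR=RS@R.from_euler("y",-26,degrees=True).as_matrix(); RO=SO+[0,0,0.1]
def ringpt(p): return RO+RR@np.array(p)
def paddle(q): 
    a=.26-q; return ringpt([0,.060+.1*np.cos(a)-.011*np.sin(a),-.052+.1*np.sin(a)+.011*np.cos(a)])
E
python3 - <<'E'
from h import *
import pickle
s,t=pickle.load(open("c0.pkl","rb"))
S=lambda x,y:np.array([335+(x+.5)/8-.5,170+(y+.5)/8-.5]);T=lambda x,y:np.array([360+(x+.5)/8-.5,165+(y+.5)/8-.5])
print("tray holes",tri(s,S(379,233),t,T(374,299)))
# scene left=+y ; far = +x
for a,b in [((338,60),(572,100)),((645,172),(622,440)),((110,260),(128,150)),((432,395),(172,492))]:
    print(np.round(tri(s,S(*a),t,T(*b))[0],4),np.round(np.ravel(tri(s,S(*a),t,T(*b))[1]),1), np.round(onz(t,T(*b),.014),4))
th=np.linspace(0,2*np.pi,60)
for c,n,(x0,y0) in ((s,"s",(220,180)),(t,"t",(225,150))):
    im=cv2.resize(c["img"][y0:y0+100,x0:x0+130,::-1],None,fx=6,fy=6,interpolation=cv2.INTER_CUBIC)
    def pl(P,col):
        q=np.array([proj(c,p) for p in P]);q=((q-[x0,y0]+.5)*6).astype(np.int32);cv2.polylines(im,[q],False,col,1)
    pl([ringpt([.0365*np.cos(a),.0365*np.sin(a),.034]) for a in th],(0,0,255))
    pl([ringpt([.0315*np.cos(a),.0315*np.sin(a),.034]) for a in th],(0,255,255))
    pl([ringpt(p) for p in [(-.071,-.07,.012),(.079,-.07,.012),(.079,.07,.012),(-.071,.07,.012),(-.071,-.07,.012)]],(0,255,0))
    pl([SO+RS@[-.004,y,.262] for y in(-.064,.064)],(255,0,0))
    pl([SO+RS@np.array(p) for p in [(-.075,-.07,.012),(-.075,.07,.012)]],(255,255,0))
    pl([paddle(0.02)+.018*RR@R.from_euler("x",.24).as_matrix()@[np.cos(a),np.sin(a),0] for a in th],(255,0,255))
    cv2.imwrite(f"pics/ov_{n}.png",im)
E
```

```text
tray holes (array([ 0.59439611, -0.33226272, -0.0014639 ]), [array([0.43963921, 0.04345067]), array([-0.18844634, -0.30336557])])
[ 0.6775 -0.4177  0.0082] [ 0.1  0.  -0.1 -0.1] [ 0.6762 -0.4163  0.014 ]
[ 0.5319 -0.4336  0.0075] [-0.1 -0.   0.   0. ] [ 0.5317 -0.4317  0.014 ]
[ 0.6568 -0.228   0.01  ] [ 0.  0. -0. -0.] [ 0.6562 -0.2275  0.014 ]
[ 0.5116 -0.243   0.0104] [ 0.1  0.  -0.  -0.1] [ 0.5112 -0.2426  0.014 ]
```

View pics/ov_s.png

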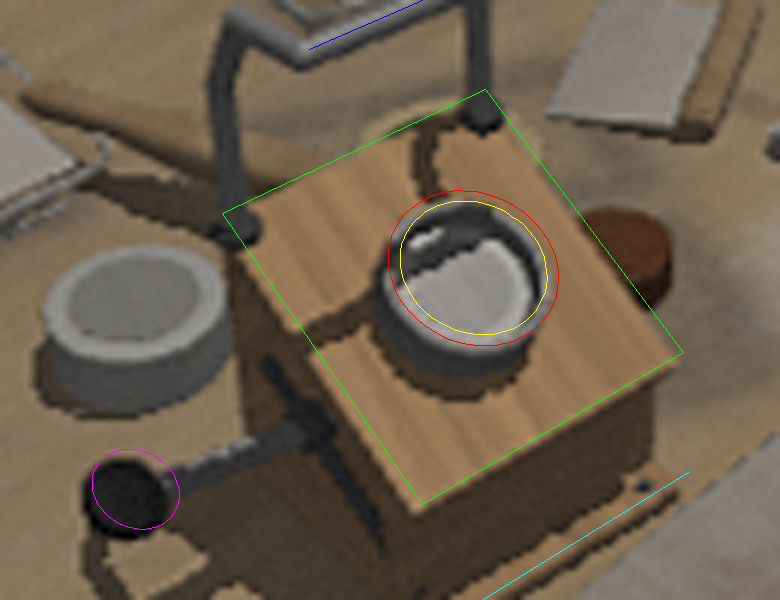

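View pics/ov_t.png

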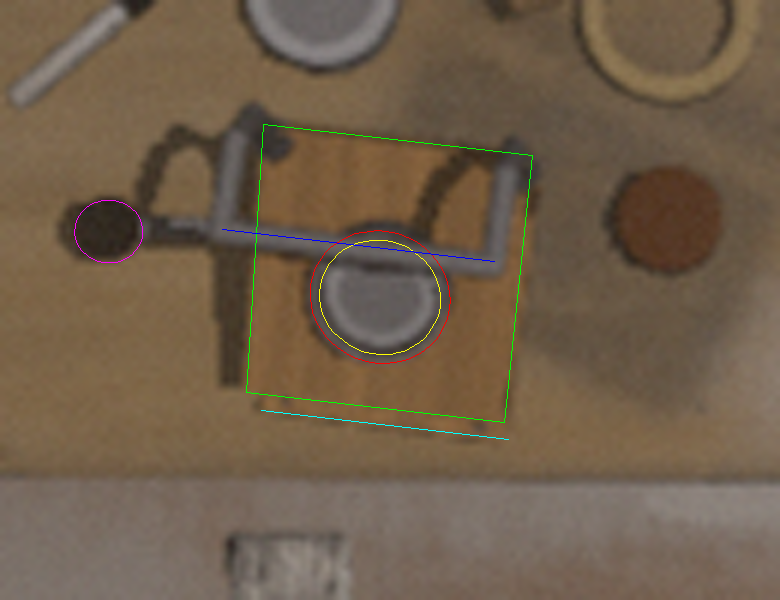

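```bash
cat > plan.py <<'E'
from h import *
def plan(wps,grip,n=None,tmax=.040,rmax=.115):
    """wps: list of (pos, R matrix). prints rows in tool axes (cm, rad), 5 per call"""
    from cell import env
    o=env.get_obs(); p=np.array(o["tool_pos"]);Q=R.from_euler("xyz",o["tool_rot"],degrees=True).as_matrix()
    print("t",round(float(o["time_s"]),2),"from",np.round(p,4),np.round(o["tool_rot"],1),"q",np.round(o["qpos"],0),"F",np.round(o["force"],1))
    rows=[]
    for P,W in wps:
        P=np.array(P); rv=R.from_matrix(Q.T@W).as_rotvec()
        k=n or max(1,int(np.ceil(max(np.linalg.norm(P-p)/tmax,np.linalg.norm(rv)/rmax))))
        for i in range(k):
            Qi=Q@R.from_rotvec(rv*i/k).as_matrix()
            rows.append([grip]+list(np.round(Qi.T@(P-p)/k*100,2))+list(np.round(rv/k,3)))
        p,Q=P,W
    for i in range(0,len(rows),5): print(str([[float(x) for x in r] for r in rows[i:i+5]]).replace(" ",""))
def rpy(*a): return R.from_euler("xyz",a,degrees=True).as_matrix()
E
python3 - <<'E'
from plan import *
from h import *
print([np.round(paddle(q),4) for q in (0.02,.3,.52)])
plan([((.36,-.52,.34),rpy(180,0,35)),((.54,-.27,.36),rpy(180,0,60)),((.58,0,.37),rpy(180,0,83)),((.57,.215,.30),rpy(180,0,83))],0)
E
```

```text
[array([0.634 , 0.2111, 0.0842]), array([0.6467, 0.2154, 0.0595]), array([0.6562, 0.2133, 0.0397])]
t 0.2 from [ 0.1498 -0.6322  0.2469] [-179.9    0.    13.3] q [77. 18. -4. 83.  1. 79. -3.] F [0.8 0.  0.1]
[[0.0,3.29,-0.87,-1.33,-0.0,-0.0,-0.054],[0.0,3.33,-0.69,-1.33,-0.0,-0.0,-0.054],[0.0,3.37,-0.51,-1.33,-0.0,-0.0,-0.054],[0.0,3.39,-0.33,-1.33,-0.0,-0.0,-0.054],[0.0,3.4,-0.14,-1.33,-0.0,-0.0,-0.054]]
[[0.0,3.4,0.04,-1.33,-0.0,-0.0,-0.054],[0.0,3.4,0.23,-1.33,-0.0,-0.0,-0.054],[0.0,3.64,-1.27,-0.25,-0.0,0.0,-0.055],[0.0,3.7,-1.07,-0.25,-0.0,0.0,-0.055],[0.0,3.75,-0.87,-0.25,-0.0,0.0,-0.055]]
[[0.0,3.79,-0.66,-0.25,-0.0,0.0,-0.055],[0.0,3.82,-0.45,-0.25,-0.0,0.0,-0.055],[0.0,3.84,-0.24,-0.25,-0.0,0.0,-0.055],[0.0,3.85,-0.03,-0.25,-0.0,0.0,-0.055],[0.0,3.85,0.18,-0.25,-0.0,0.0,-0.055]]
[[0.0,3.63,-1.43,-0.14,-0.0,0.0,-0.057],[0.0,3.7,-1.22,-0.14,-0.0,0.0,-0.057],[0.0,3.77,-1.01,-0.14,-0.0,0.0,-0.057],[0.0,3.82,-0.79,-0.14,-0.0,0.0,-0.057],[0.0,3.86,-0.57,-0.14,-0.0,0.0,-0.057]]
[[0.0,3.88,-0.35,-0.14,-0.0,0.0,-0.057],[0.0,3.9,-0.13,-0.14,-0.0,0.0,-0.057],[0.0,3.54,-0.6,1.17,0.0,0.0,0.0],[0.0,3.54,-0.6,1.17,0.0,0.0,0.0],[0.0,3.54,-0.6,1.17,0.0,0.0,0.0]]
[[0.0,3.54,-0.6,1.17,0.0,0.0,0.0],[0.0,3.54,-0.6,1.17,0.0,0.0,0.0],[0.0,3.54,-0.6,1.17,0.0,0.0,0.0]]
```

Candidates for the base: metal disc inside the ring (288,199 top), larger grey disc (279,148), brown disc (336,186), yellow disc (405,250). I choose the one in the leaning ring, and the crop confirms it. Moving now.

>>> move_arm:
  steps:
    - [0, 3.3, -0.9, -1.4, 0, 0, -0.054]
    - [0, 3.3, -0.7, -1.4, 0, 0, -0.054]
    - [0, 3.4, -0.5, -1.4, 0, 0, -0.054]
    - [0, 3.4, -0.3, -1.4, 0, 0, -0.054]
    - [0, 3.4, -0.1, -1.4, 0, 0, -0.054]

```text
time_s: 0.62
tool_pos: [0.3017, -0.5514, 0.3181]
tool_rot: [-180.0, 0.0, 29.0]
force: [0.8, -0.2, -0.0]
grip_width: 0.0614
```

>>> move_arm:
  steps:
    - [0, 3.4, 0, -1.3, 0, 0, -0.054]
    - [0, 3.4, 0.2, -1.3, 0, 0, -0.054]
    - [0, 3.6, -1.3, -0.3, 0, 0, -0.055]
    - [0, 3.7, -1.1, -0.3, 0, 0, -0.055]
    - [0, 3.7, -0.9, -0.3, 0, 0, -0.055]

```text
time_s: 1.03
tool_pos: [0.4274, -0.4243, 0.3526]
tool_rot: [-180.0, -0.0, 44.6]
force: [0.9, 0.2, 0.4]
grip_width: 0.0282
```

>>> move_arm:
  steps:
    - [0, 3.8, -0.7, -0.3, 0, 0, -0.055]
    - [0, 3.8, -0.5, -0.3, 0, 0, -0.055]
    - [0, 3.8, -0.2, -0.3, 0, 0, -0.055]
    - [0, 3.8, 0, -0.3, 0, 0, -0.055]
    - [0, 3.8, 0.2, -0.3, 0, 0, -0.055]

```text
time_s: 1.45
tool_pos: [0.5384, -0.269, 0.3678]
tool_rot: [180.0, 0.0, 60.3]
force: [0.8, -0.1, 0.2]
grip_width: 0.0016
```

```bash
cat >> plan.py <<'E'
WP=np.column_stack([RR[:,1],RR[:,0],-RR[:,2]])   # press
def tip(pt,lead=0,W=WP): return np.array(pt)-W[:,2]*(.025+lead)
E
python3 - <<'E'
from plan import *
plan([((.58,0,.37),rpy(180,0,83)),((.56,.215,.30),rpy(180,0,83)),(tip(paddle(.02),.03),WP)],0)
E
```

```text
t 1.45 from [ 0.5384 -0.269   0.3678] [180.    0.   60.3] q [ 46.  13. -27.  78.   6.  91. -10.] F [ 0.8 -0.1  0.2]
[[0.0,3.63,-1.38,-0.03,0.0,0.0,-0.056],[0.0,3.71,-1.18,-0.03,0.0,0.0,-0.056],[0.0,3.77,-0.97,-0.03,0.0,0.0,-0.056],[0.0,3.82,-0.75,-0.03,0.0,0.0,-0.056],[0.0,3.85,-0.54,-0.03,0.0,0.0,-0.056]]
[[0.0,3.88,-0.32,-0.03,0.0,0.0,-0.056],[0.0,3.89,-0.1,-0.03,0.0,0.0,-0.056],[0.0,3.52,-0.77,1.17,0.0,0.0,0.0],[0.0,3.52,-0.77,1.17,0.0,0.0,0.0],[0.0,3.52,-0.77,1.17,0.0,0.0,0.0]]
[[0.0,3.52,-0.77,1.17,0.0,0.0,0.0],[0.0,3.52,-0.77,1.17,0.0,0.0,0.0],[0.0,3.52,-0.77,1.17,0.0,0.0,0.0],[0.0,0.11,1.0,3.33,-0.091,-0.0,0.001],[0.0,0.11,0.69,3.4,-0.091,-0.0,0.001]]
[[0.0,0.11,0.38,3.45,-0.091,-0.0,0.001],[0.0,0.11,0.06,3.47,-0.091,-0.0,0.001],[0.0,0.11,-0.25,3.46,-0.091,-0.0,0.001]]
```

>>> move_arm:
  steps:
    - [0, 3.6, -1.4, 0, 0, 0, -0.056]
    - [0, 3.7, -1.2, 0, 0, 0, -0.056]
    - [0, 3.8, -1.0, 0, 0, 0, -0.056]
    - [0, 3.8, -0.8, 0, 0, 0, -0.056]
    - [0, 3.9, -0.5, 0, 0, 0, -0.056]

```text
time_s: 1.87
tool_pos: [0.5672, -0.0761, 0.3675]
tool_rot: [180.0, 0.0, 76.4]
force: [0.2, 0.3, 0.3]
grip_width: 0.0009
```

>>> move_arm:
  steps:
    - [0, 3.9, -0.3, 0, 0, 0, -0.056]
    - [0, 3.9, -0.1, 0, 0, 0, -0.056]
    - [0, 3.5, -0.8, 0.8, 0, 0, 0]
    - [0, 3.5, -0.8, 0.8, 0, 0, 0]
    - [0, 3.5, -0.8, 0.8, 0, 0, 0]

```text
time_s: 2.28
tool_pos: [0.5691, 0.1082, 0.3432]
tool_rot: [180.0, 0.0, 82.7]
force: [0.9, -0.4, -0.5]
grip_width: 0.0003
```

>>> move_arm:
  steps:
    - [0, 3.5, -0.8, 1.2, 0, 0, 0]
    - [0, 3.5, -0.8, 1.2, 0, 0, 0]
    - [0, 3.5, -0.8, 1.2, 0, 0, 0]

```text
time_s: 2.53
tool_pos: [0.5586, 0.2151, 0.307]
tool_rot: [180.0, 0.0, 82.6]
force: [0.7, 0.8, 0.5]
grip_width: 0.0003
```

Run:
```python
from plan import *
plan([(tip(paddle(.02),.03),WP)],0)
```

```text
t 2.53 from [0.5586 0.2151 0.307 ] [180.    0.   82.6] q [ 14.  16. -46.  84.  11.  85. -39.] F [0.7 0.8 0.5]
[[0.0,0.11,1.02,3.47,-0.091,0.0,-0.001],[0.0,0.11,0.7,3.55,-0.091,0.0,-0.001],[0.0,0.11,0.38,3.6,-0.091,0.0,-0.001],[0.0,0.11,0.05,3.61,-0.091,0.0,-0.001],[0.0,0.11,-0.28,3.6,-0.091,0.0,-0.001]]
```

>>> move_arm:
  steps:
    - [0, 0.1, 1.0, 3.5, -0.091, 0, 0]
    - [0, 0.1, 0.7, 3.5, -0.091, 0, 0]
    - [0, 0.1, 0.4, 3.6, -0.091, 0, 0]
    - [0, 0.1, 0.1, 3.6, -0.091, 0, 0]
    - [0, 0.1, -0.3, 3.6, -0.091, 0, 0]

```text
time_s: 2.95
tool_pos: [0.6109, 0.2122, 0.1341]
tool_rot: [153.6, -0.1, 82.7]
force: [1.6, -1.0, -0.3]
grip_width: 0.0004
```

Run:
```python
from plan import *
from cell import viewer
s=viewer.read_camera("scene");t=viewer.read_camera("top")
crop(s,200,160,130,100,6,"pics/s4.png");crop(t,205,140,130,100,6,"pics/t4.png")
print("tip px (s,t) /paddle",[((proj(c,X)-o)*6).round() for c,o in ((s,(200,160)),(t,(205,140))) for X in (paddle(.02),)])
plan([(tip(paddle(.02),.0),WP)]+[(tip(paddle(q),-.002),WP) for q in (.1,.2,.3,.4,.5,.54)],0,n=2)
```

```text
tip px (s,t) /paddle [array([253., 606.]), array([226., 289.])]
t 3.05 from [0.6027 0.2092 0.1246] [154.7   0.6  82.8] q [  7.  13. -41. 112.  37.  44. -62.] F [-1.3 -0.1 -0.9]
[[0.0,0.3,0.52,1.23,-0.006,0.004,0.002],[0.0,0.29,0.51,1.24,-0.006,0.004,0.002],[0.0,0.12,0.0,0.48,0.0,0.0,0.0],[0.0,0.12,0.0,0.48,0.0,0.0,0.0],[0.0,0.11,-0.0,0.49,0.0,0.0,0.0]]
[[0.0,0.11,-0.0,0.49,0.0,0.0,0.0],[0.0,0.06,-0.0,0.5,0.0,0.0,0.0],[0.0,0.06,-0.0,0.5,0.0,0.0,0.0],[0.0,0.01,0.0,0.5,0.0,0.0,0.0],[0.0,0.01,0.0,0.5,0.0,0.0,0.0]]
[[0.0,-0.04,-0.0,0.5,0.0,0.0,0.0],[0.0,-0.04,-0.0,0.5,0.0,0.0,0.0],[0.0,-0.03,0.0,0.2,0.0,0.0,0.0],[0.0,-0.03,0.0,0.2,0.0,0.0,0.0]]
```

View pics/s4.png

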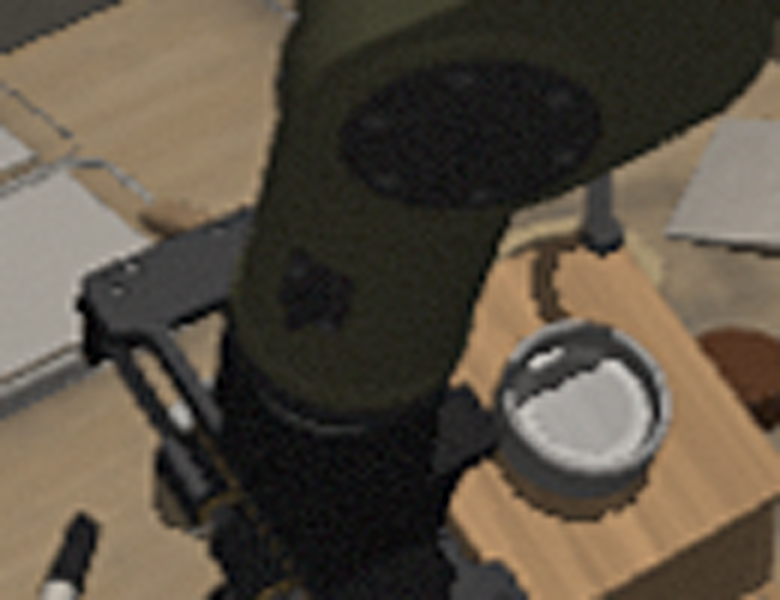

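View pics/t4.png

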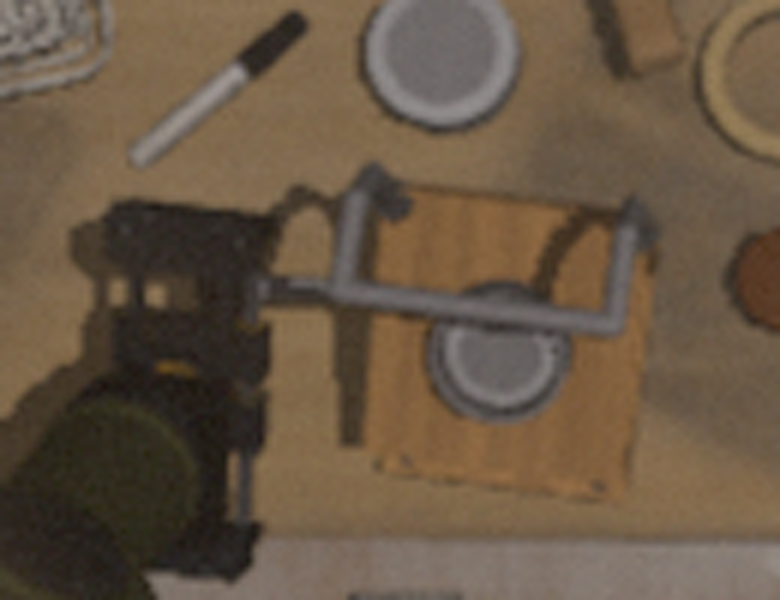

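>>> move_arm:
  steps:
    - [0, 0, 0, 0, 0, 0, 0]
    - [0, 0, 0, 0, 0, 0, 0]

```text
time_s: 3.22
tool_pos: [0.6128, 0.2131, 0.1378]
tool_rot: [153.8, -0.1, 82.6]
force: [0.1, 1.2, 0.3]
grip_width: 0.0002
```

Run:
```python
from plan import *
plan([(tip(paddle(.02),.0),WP)]+[(tip(paddle(q),-.002),WP) for q in (.1,.2,.3,.4,.5,.54)],0,n=2)
```

```text
t 3.22 from [0.6128 0.2131 0.1378] [ 1.538e+02 -1.000e-01  8.260e+01] q [  8.  13. -41. 110.  37.  44. -62.] F [0.1 1.2 0.3]
[[0.0,0.03,-0.22,1.62,0.002,-0.001,-0.002],[0.0,0.03,-0.22,1.62,0.002,-0.001,-0.002],[0.0,0.12,0.0,0.48,0.0,0.0,0.0],[0.0,0.12,0.0,0.48,0.0,0.0,0.0],[0.0,0.11,-0.0,0.49,0.0,0.0,0.0]]
[[0.0,0.11,-0.0,0.49,0.0,0.0,0.0],[0.0,0.06,-0.0,0.5,0.0,0.0,0.0],[0.0,0.06,-0.0,0.5,0.0,0.0,0.0],[0.0,0.01,0.0,0.5,0.0,0.0,0.0],[0.0,0.01,0.0,0.5,0.0,0.0,0.0]]
[[0.0,-0.04,-0.0,0.5,0.0,0.0,0.0],[0.0,-0.04,-0.0,0.5,0.0,0.0,0.0],[0.0,-0.03,0.0,0.2,0.0,0.0,0.0],[0.0,-0.03,0.0,0.2,0.0,0.0,0.0]]
```

>>> move_arm:
  steps:
    - [0, 0, -0.2, 1.6, 0, 0, 0]
    - [0, 0, -0.2, 1.2, 0, 0, 0]
    - [0, 0.1, 0, 0.5, 0, 0, 0]
    - [0, 0.1, 0, 0.5, 0, 0, 0]
    - [0, 0.1, 0, 0.5, 0, 0, 0]

```text
time_s: 3.63
tool_pos: [0.6295, 0.2142, 0.098]
tool_rot: [153.6, -0.2, 82.6]
force: [1.2, -0.4, 6.4]
grip_width: 0.0006
```

>>> move_arm:
  steps:
    - [0, 0.1, 0, 0.5, 0, 0, 0]
    - [0, 0.1, 0, 0.5, 0, 0, 0]
    - [0, 0, 0, 0.5, 0, 0, 0]
    - [0, 0, 0, 0.4, 0, 0, 0]

```text
time_s: 3.97
tool_pos: [0.6381, 0.2156, 0.081]
tool_rot: [153.6, -0.2, 82.7]
force: [-0.0, 0.9, 6.8]
grip_width: 0.0008
```

Run:
```python
from plan import *
from cell import viewer
t=viewer.read_camera("top");s=viewer.read_camera("scene")
crop(t,205,140,130,100,6,"pics/t5.png");crop(s,200,160,130,100,6,"pics/s5.png")
plan([(tip(paddle(q),-.001),WP) for q in (.52,)],0,n=4)
```

```text
t 4.07 from [0.6376 0.2154 0.0802] [153.7  -0.2  82.7] q [  4.  20. -37. 110.  45.  40. -69.] F [0.5 0.9 1.6]
[[0.0,0.01,-0.03,0.52,0.001,-0.0,-0.001],[0.0,0.01,-0.03,0.52,0.001,-0.0,-0.001],[0.0,0.01,-0.03,0.52,0.001,-0.0,-0.001],[0.0,0.01,-0.02,0.52,0.001,-0.0,-0.001]]
```

View pics/s5.png

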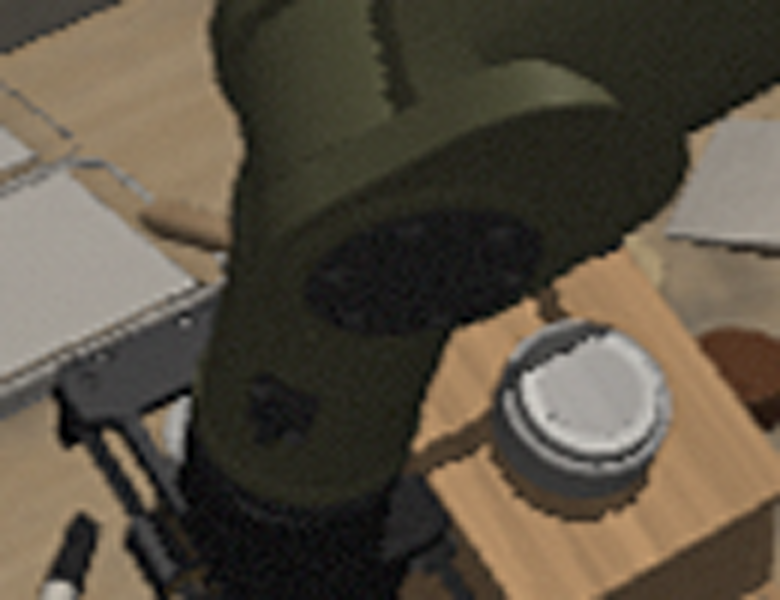

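The base is rising (now about level with the rim, at about pixel (297,224)); I'll keep pressing to the stop.

>>> move_arm:
  steps:
    - [0, 0, 0, 0.5, 0, 0, 0]
    - [0, 0, 0, 0.5, 0, 0, 0]
    - [0, 0, 0, 0.5, 0, 0, 0]
    - [0, 0, 0, 0.5, 0, 0, 0]

```text
time_s: 4.4
tool_pos: [0.6456, 0.2139, 0.0639]
tool_rot: [153.6, 0.0, 82.6]
force: [-39.2, -6.9, 58.7]
grip_width: 0.0007
```

>>> move_arm:
  steps:
    - [0, 0, 0, 0.2, 0, 0, 0]
    - [0, 0, 0, 0.2, 0, 0, 0]

```text
time_s: 4.57
tool_pos: [0.6458, 0.2139, 0.0636]
tool_rot: [153.6, 0.3, 82.5]
force: [-46.5, -9.5, 65.1]
grip_width: 0.0002
```

Run:
```python
from plan import *
from cell import viewer
plan([(tip(paddle(q),-.001),WP) for q in (.52,)],0,n=4)
s=viewer.read_camera("scene")
crop(s,200,160,130,100,6,"pics/s6.png")
```

```text
t 4.57 from [0.6458 0.2139 0.0636] [153.6   0.3  82.5] q [  3.  23. -36. 109.  48.  39. -71.] F [-46.5  -9.5  65.1]
[[0.0,0.02,-0.03,0.05,0.002,0.002,-0.001],[0.0,0.02,-0.03,0.05,0.002,0.002,-0.001],[0.0,0.02,-0.03,0.05,0.002,0.002,-0.001],[0.0,0.02,-0.03,0.05,0.002,0.002,-0.001]]
```

View pics/s6.png

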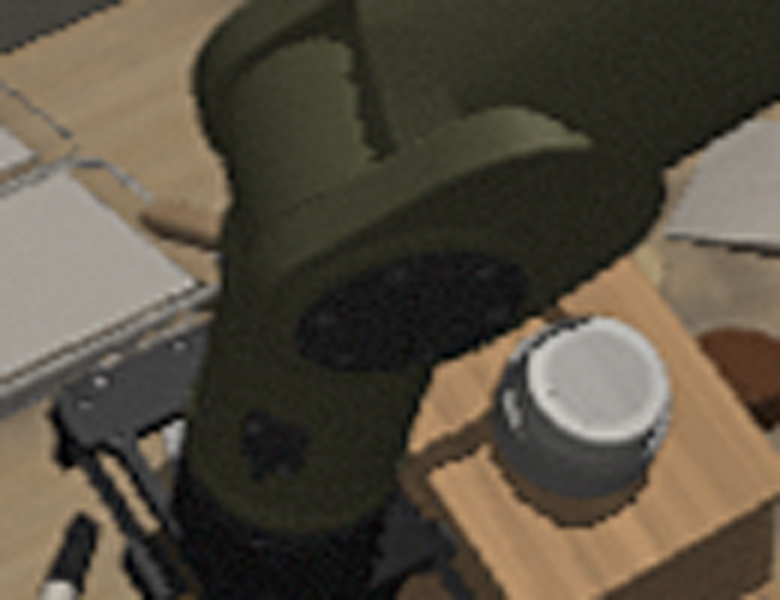

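```bash
cat >> plan.py <<'E'
WG=np.column_stack([RR[:,0],-RR[:,1],-RR[:,2]])   # grasp
E
python3 - <<'E'
from plan import *
plan([(ringpt([0,.165,.145]),WP),(ringpt([0,.165,.145]),WG)],0)
E
```

```text
t 4.62 from [0.6457 0.214  0.0639] [153.5   0.3  82.5] q [  3.  23. -36. 109.  48.  40. -71.] F [-37.8  -7.9  53.7]
[[0.0,0.1,0.01,-3.72,0.002,0.001,-0.0],[0.0,0.1,0.0,-3.72,0.002,0.001,-0.0],[0.0,0.11,-0.01,-3.72,0.002,0.001,-0.0],[0.0,0.11,-0.01,-3.72,0.002,0.001,-0.0],[0.0,0.12,-0.02,-3.72,0.002,0.001,-0.0]]
[[0.0,0.0,0.0,0.0,-0.0,-0.0,0.112],[0.0,0.0,0.0,0.0,-0.0,-0.0,0.112],[0.0,0.0,0.0,0.0,-0.0,-0.0,0.112],[0.0,0.0,0.0,0.0,-0.0,-0.0,0.112],[0.0,0.0,0.0,0.0,-0.0,-0.0,0.112]]
[[0.0,0.0,0.0,0.0,-0.0,-0.0,0.112],[0.0,0.0,0.0,0.0,-0.0,-0.0,0.112],[0.0,0.0,0.0,0.0,-0.0,-0.0,0.112],[0.0,0.0,0.0,0.0,-0.0,-0.0,0.112],[0.0,0.0,0.0,0.0,-0.0,-0.0,0.112]]
[[0.0,0.0,0.0,0.0,-0.0,-0.0,0.112],[0.0,0.0,0.0,0.0,-0.0,-0.0,0.112],[0.0,0.0,0.0,0.0,-0.0,-0.0,0.112],[0.0,0.0,0.0,0.0,-0.0,-0.0,0.112]]
```

>>> move_arm:
  steps:
    - [0, 0.1, 0, -2.0, 0, 0, 0]
    - [0, 0.1, 0, -3.7, 0, 0, 0]
    - [0, 0.1, 0, -4.0, 0, 0, 0]
    - [0, 0.1, 0, -4.0, 0, 0, 0]
    - [0, 0.1, 0, -4.0, 0, 0, 0]

```text
time_s: 5.03
tool_pos: [0.5676, 0.228, 0.2165]
tool_rot: [154.0, -0.0, 82.7]
force: [0.8, -1.4, 1.5]
grip_width: 0.0006
```

>>> move_arm:
  steps:
    - [0, 0, 0, -0.8, 0, 0, 0.112]
    - [0, 0, 0, 0, 0, 0, 0.112]
    - [0, 0, 0, 0, 0, 0, 0.112]
    - [0, 0, 0, 0, 0, 0, 0.112]
    - [0, 0, 0, 0, 0, 0, 0.112]

```text
time_s: 5.45
tool_pos: [0.5653, 0.2281, 0.2229]
tool_rot: [157.5, -13.7, 53.0]
force: [0.1, -0.5, -0.9]
grip_width: 0.0005
```

>>> move_arm:
  steps:
    - [0, 0, 0, 0, 0, 0, 0.112]
    - [0, 0, 0, 0, 0, 0, 0.112]
    - [0, 0, 0, 0, 0, 0, 0.112]
    - [0, 0, 0, 0, 0, 0, 0.112]
    - [0, 0, 0, 0, 0, 0, 0.112]

```text
time_s: 5.87
tool_pos: [0.5653, 0.2282, 0.2226]
tool_rot: [168.1, -23.4, 20.6]
force: [-0.8, -0.7, 0.1]
grip_width: 0.0005
```

>>> move_arm:
  steps:
    - [8.7, 0, 0, 0, 0, 0, 0.112]
    - [8.7, 0, 0, 0, 0, 0, 0.112]
    - [8.7, 0, 0, 0, 0, 0, 0.112]
    - [8.7, 0, 0, 0, 0, 0, 0.112]

```text
time_s: 6.2
tool_pos: [0.5653, 0.2282, 0.2225]
tool_rot: [-179.9, -26.1, -7.5]
force: [-0.3, -0.3, 0.5]
grip_width: 0.0195
```

Run:
```python
from plan import *
from cell import viewer
t=viewer.read_camera("top");s=viewer.read_camera("scene")
import pickle;pickle.dump((s,t),open("c1.pkl","wb"))
crop(t,225,130,130,100,6,"pics/t7.png");crop(s,220,160,130,100,6,"pics/s7.png")
S=lambda p:(p-[220,160]+.5)*6;T=lambda p:(p-[225,130]+.5)*6
print(S(proj(s,ringpt([0,0,.05]))),T(proj(t,ringpt([0,0,.05]))))
plan([(ringpt([0,.165,.145]),WG),(ringpt([0,.0,.145]),WG)],8.7)
```

```text
[483.81053066 368.10115397] [375.73384308 428.41830871]
t 6.3 from [0.5653 0.2281 0.2224] [180.  -26.1  -7.2] q [   8.    2.  -42.  109.   24.   51. -144.] F [ 0.8 -0.3  1. ]
[[8.7,0.26,-0.22,-0.75,0.001,-0.001,-0.0],[8.7,0.0,3.3,0.0,0.0,0.0,0.0],[8.7,0.0,3.3,0.0,0.0,0.0,0.0],[8.7,0.0,3.3,0.0,0.0,0.0,0.0],[8.7,0.0,3.3,0.0,0.0,0.0,0.0]]
[[8.7,0.0,3.3,0.0,0.0,0.0,0.0]]
```

View pics/s7.png

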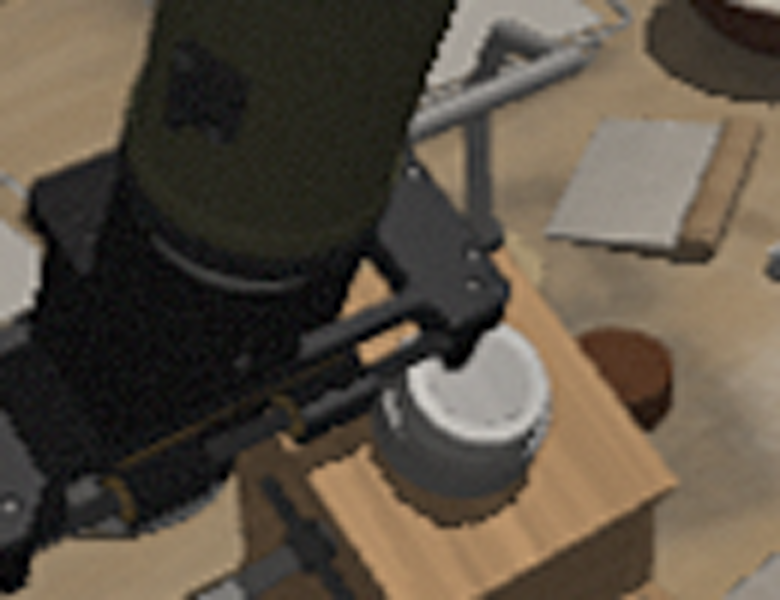

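View pics/t7.png

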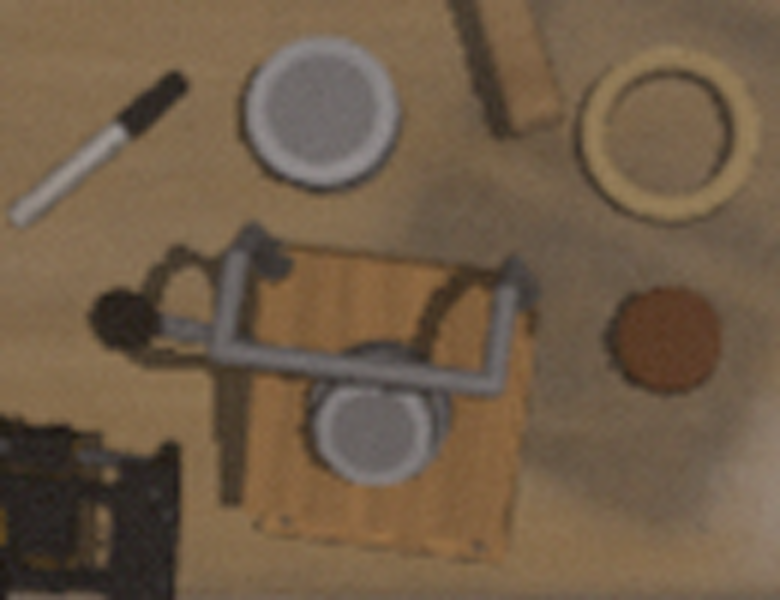

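```bash
python3 - <<'E'
from plan import *
import pickle
s,t=pickle.load(open("c1.pkl","rb"))
# top face outlines by brightness mask in rectified contour -> ellipse
for c,n,(x0,y0,x1,y1) in ((s,"s",(275,205,318,255)),(t,"t",(270,192,305,215))):
    g=cv2.resize(cv2.cvtColor(c["img"],cv2.COLOR_RGB2GRAY)[y0:y1,x0:x1],None,fx=6,fy=6,interpolation=cv2.INTER_CUBIC)
    g=cv2.resize(g,None,fx=1,fy=1); print(n,g.min(),g.max())
    cv2.imwrite(f"pics/g_{n}.png",cv2.normalize(g,None,0,255,cv2.NORM_MINMAX))
S=lambda x,y:np.array([220+(x+.5)/6-.5,160+(y+.5)/6-.5]);T=lambda x,y:np.array([225+(x+.5)/6-.5,130+(y+.5)/6-.5])
X,e=tri(s,S(478,382),t,T(376,431));print(X,np.ravel(e),"exp",ringpt([0,0,.05]))
print("ringframe",RR.T@(X-RO)); 
for z in(.143,.145): print(RR.T@(onz(t,T(376,431),z)-RO))
E
python3 - <<'E'
import cv2,numpy as np
a=cv2.imread("pics/g_s.png");b=cv2.imread("pics/g_t.png")
h=max(a.shape[0],b.shape[0]);o=np.zeros((h,a.shape[1]+b.shape[1],3),np.uint8);o[:a.shape[0],:a.shape[1]]=a;o[:b.shape[0],a.shape[1]:]=b
cv2.imwrite("pics/g.png",o)
E
```

```text
s 0 211
t 49 132
[0.58537695 0.06262094 0.13760548] [ 0.61844505  0.08541087 -0.26279374 -0.31552731] exp [0.58525428 0.06154712 0.1449397 ]
ringframe [-0.00322669  0.00108073  0.04341369]
[-0.00206883 -0.00039654  0.04885092]
[-0.00134815 -0.00059876  0.05072462]
```

View pics/g.png

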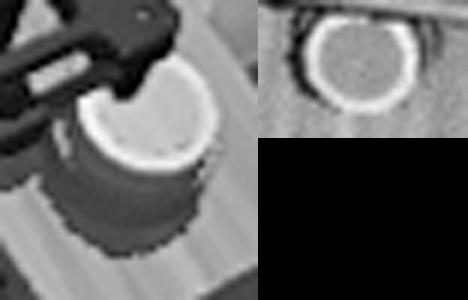

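>>> move_arm:
  steps:
    - [8.7, 0.2, -0.2, -0.8, 0, 0, 0]
    - [8.7, 0, 3.3, 0, 0, 0, 0]
    - [8.7, 0, 3.3, 0, 0, 0, 0]
    - [8.7, 0, 3.3, 0, 0, 0, 0]
    - [8.7, 0, 3.3, 0, 0, 0, 0]

```text
time_s: 6.72
tool_pos: [0.547, 0.0985, 0.2312]
tool_rot: [179.9, -26.1, -6.9]
force: [-0.3, 0.6, -0.3]
grip_width: 0.0606
```

>>> move_arm:
  steps:
    - [8.7, 0, 3.3, 0, 0, 0, 0]
    - [8.7, 0, 0, 0, 0, 0, 0]
    - [8.7, 0, 0, 0, 0, 0, 0]

```text
time_s: 6.97
tool_pos: [0.5431, 0.0646, 0.231]
tool_rot: [179.9, -26.1, -7.2]
force: [-0.8, 0.8, 0.4]
grip_width: 0.0805
```

Run:
```python
from plan import *
from cell import viewer
t=viewer.read_camera("top");s=viewer.read_camera("scene")
crop(t,225,130,130,100,6,"pics/t8.png");crop(s,220,160,130,100,6,"pics/s8.png")
plan([(ringpt([-.001,0.0005,.10]),WG),(ringpt([-.001,.0005,.062]),WG)],8.7,tmax=.02)
```

```text
t 7.07 from [0.5434 0.0676 0.2309] [179.9 -26.1  -7. ] q [  16.  -10.  -29.  119.    6.   46. -113.] F [-0.8  0.1 -0.4]
[[8.7,-0.03,0.01,1.53,0.0,-0.001,0.001],[8.7,-0.02,0.01,1.53,0.0,-0.001,0.001],[8.7,-0.02,0.01,1.53,0.0,-0.001,0.001],[8.7,0.0,0.0,1.9,0.0,0.0,0.0],[8.7,0.0,0.0,1.9,0.0,0.0,0.0]]
```

View pics/s8.png

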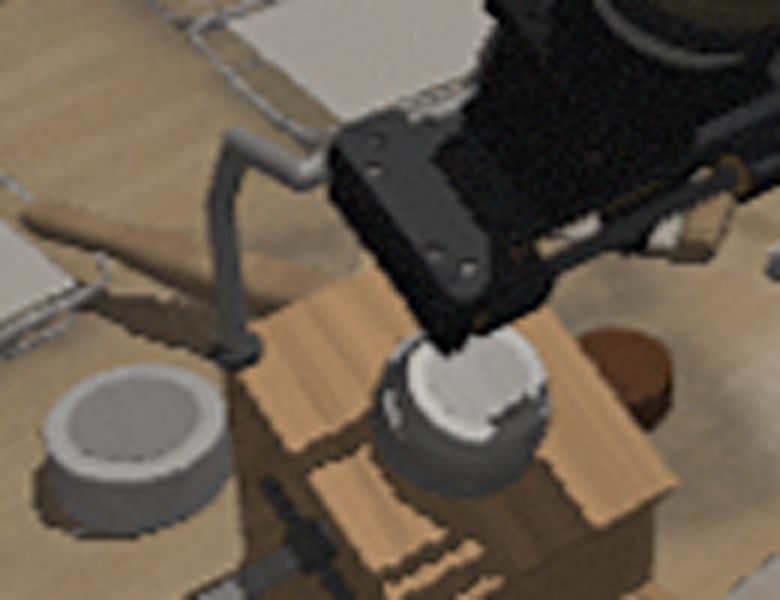

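View pics/t8.png

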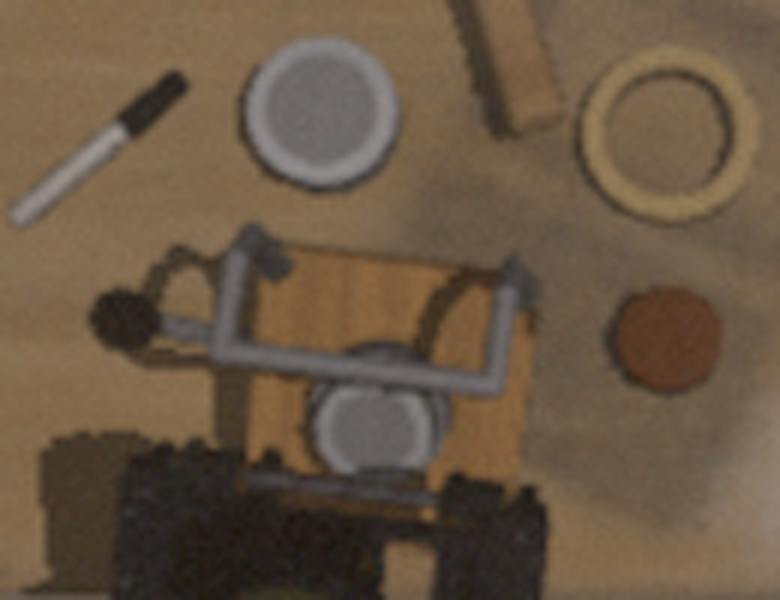

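>>> move_arm:
  steps:
    - [8.7, 0, 0, 1.5, 0, 0, 0]
    - [8.7, 0, 0, 1.5, 0, 0, 0]
    - [8.7, 0, 0, 1.5, 0, 0, 0]
    - [8.7, 0, 0, 1.5, 0, 0, 0]
    - [8.7, 0, 0, 0, 0, 0, 0]

```text
time_s: 7.48
tool_pos: [0.5684, 0.0648, 0.1733]
tool_rot: [179.9, -25.8, -6.9]
force: [-1.6, 0.6, -0.2]
grip_width: 0.0869
```

Run:
```python
from plan import *
from cell import env,viewer
t=viewer.read_camera("top");crop(t,225,130,130,100,6,"pics/t9.png")
plan([(ringpt([-.001,.0005,.062]),WG)],8.7,tmax=.01)
```

```text
t 7.53 from [0.5686 0.0648 0.1746] [179.9 -25.9  -7. ] q [  17.   -3.  -31.  120.   12.   39. -119.] F [ 0.   0.1 -0. ]
[[8.7,0.04,0.02,0.74,-0.0,0.001,0.001],[8.7,0.04,0.02,0.74,-0.0,0.001,0.001],[8.7,0.04,0.02,0.74,-0.0,0.001,0.001]]
```

View pics/t9.png

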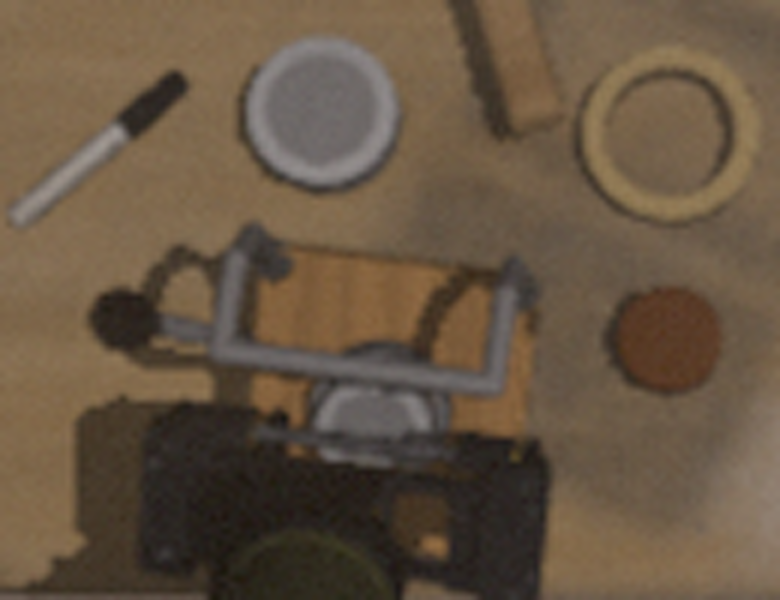

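>>> move_arm:
  steps:
    - [8.7, 0, 0, 0.7, 0, 0, 0]
    - [8.7, 0, 0, 0.7, 0, 0, 0]
    - [8.7, 0.1, 0, 0.7, 0, 0, 0]
    - [8.7, 0, 0, 0, 0, 0, 0]

```text
time_s: 7.87
tool_pos: [0.5792, 0.0617, 0.1566]
tool_rot: [179.9, -26.0, -7.1]
force: [-0.4, 0.8, -0.4]
grip_width: 0.0873
```

Run:
```python
from plan import *
plan([(ringpt([-.001,.0005,.062]),WG)],8.7,tmax=.01)
```

```text
t 7.87 from [0.5792 0.0617 0.1566] [179.9 -26.   -7.1] q [  17.   -0.  -31.  120.   15.   37. -121.] F [-0.4  0.8 -0.4]
[[8.7,-0.07,-0.11,0.11,0.001,0.0,0.001]]
```

>>> move_arm:
  force: 25
  steps:
    - [5.0, 0, 0, 0.1, 0, 0, 0]
    - [5.0, 0, 0, 0, 0, 0, 0]
    - [5.0, 0, 0, 0, 0, 0, 0]
    - [5.0, 0, 0, 0, 0, 0, 0]
    - [5.0, 0, 0, 0, 0, 0, 0]

```text
time_s: 8.28
tool_pos: [0.5804, 0.0629, 0.1576]
tool_rot: [-180.0, -26.2, -7.2]
force: [1.4, 6.1, 1.1]
grip_width: 0.0615
```

>>> move_arm:
  steps:
    - [5.0, 0, 0, 0, 0, 0, 0]
    - [5.0, 0, 0, 0, 0, 0, 0]
    - [5.0, 0, 0, 0, 0, 0, 0]
    - [5.0, 0, 0, 0, 0, 0, 0]

```text
time_s: 8.62
tool_pos: [0.5807, 0.0636, 0.1579]
tool_rot: [-180.0, -26.2, -7.1]
force: [1.5, 4.9, 1.7]
grip_width: 0.0589
```

>>> move_arm:
  force: 40
  steps:
    - [5.0, 0, 0, 0, 0, 0, 0]
    - [5.0, 0, 0, -0.4, 0, 0, 0]
    - [5.0, 0, 0, -0.5, 0, 0, 0]
    - [5.0, 0, 0, -0.5, 0, 0, 0]
    - [5.0, 0, 0, -0.8, 0, 0, 0]

```text
time_s: 9.03
tool_pos: [0.5684, 0.0618, 0.175]
tool_rot: [179.8, -25.8, -7.2]
force: [0.8, -0.3, -1.9]
grip_width: 0.0589
```

>>> move_arm:
  steps:
    - [5.0, 0, 0, -1.5, 0, 0, 0]
    - [5.0, 0, 0, -1.5, 0, 0, 0]
    - [5.0, 0, 0, -1.5, 0, 0, 0]
    - [5.0, 0, 0, -1, 0, 0, 0]

```text
time_s: 9.37
tool_pos: [0.5452, 0.0654, 0.2268]
tool_rot: [179.9, -26.0, -7.2]
force: [-0.8, -0.9, -1.7]
grip_width: 0.0591
```

Run:
```python
from plan import *
from cell import viewer
t=viewer.read_camera("top");s=viewer.read_camera("scene")
crop(s,220,160,130,100,6,"pics/s10.png");crop(t,225,130,130,100,6,"pics/t10.png")
plan([],5)
```

```text
t 9.47 from [0.5462 0.0657 0.2277] [179.9 -26.2  -7.2] q [  17.  -10.  -29.  119.    6.   45. -114.] F [-0.3 -0.2 -1.8]
```

View pics/s10.png

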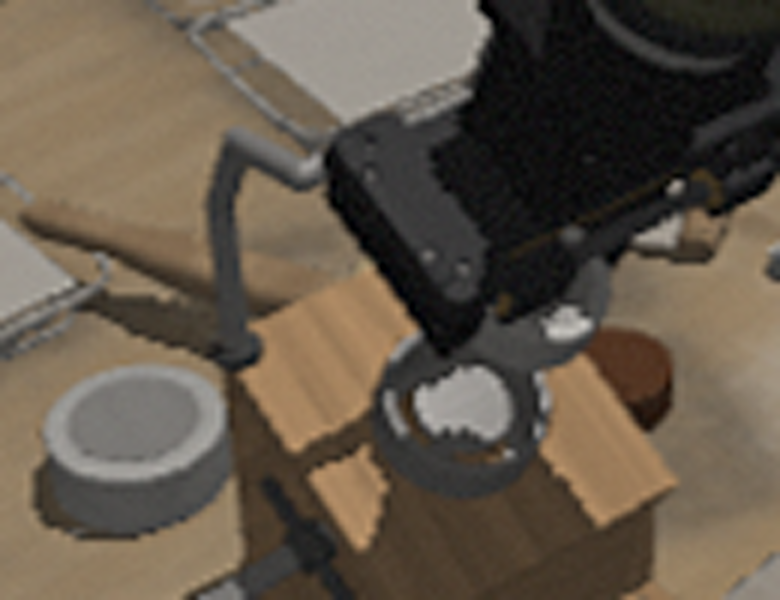

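View pics/t10.png

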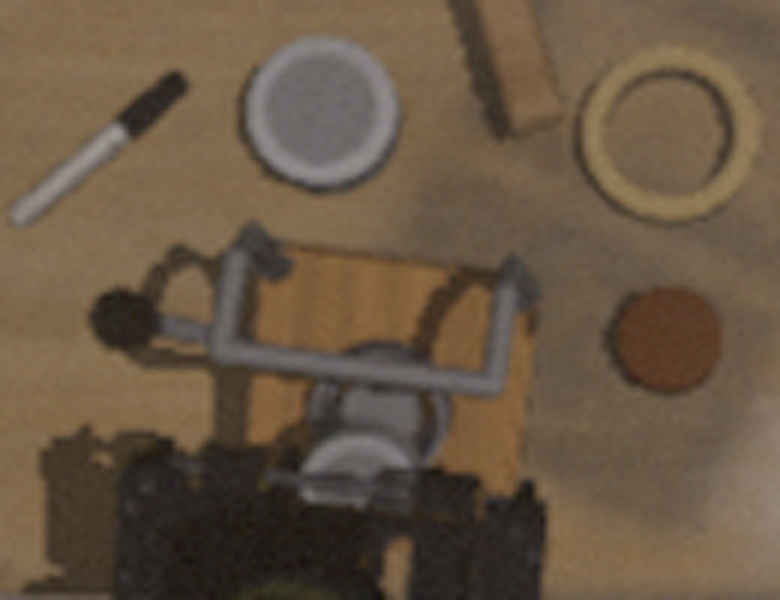

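Run:
```python
from plan import *
p=RR.T@(np.array([.5462,.0657,.2277])-RO);print(p)
plan([(ringpt([p[0],-.16,p[2]+.01]),WG),((.57,-.22,.22),rpy(180,0,-4)),((.594,-.33,.14),rpy(180,0,-4))],5,tmax=.03,rmax=.08)
```

```text
[ 0.00098695 -0.00077467  0.1415979 ]
t 9.47 from [0.5462 0.0657 0.2277] [179.9 -26.2  -7.2] q [  17.  -10.  -29.  119.    6.   45. -114.] F [-0.3 -0.2 -1.8]
[[5.0,-0.0,2.65,-0.16,0.0,-0.001,0.0],[5.0,-0.0,2.65,-0.16,0.0,-0.001,0.0],[5.0,-0.0,2.65,-0.16,0.0,-0.001,0.0],[5.0,-0.0,2.65,-0.16,0.0,-0.001,0.0],[5.0,-0.0,2.65,-0.16,0.0,-0.001,0.0]]
[[5.0,-0.0,2.65,-0.17,0.0,-0.001,0.0],[5.0,0.83,2.02,0.72,0.002,-0.076,-0.009],[5.0,0.87,2.03,0.65,0.002,-0.076,-0.009],[5.0,0.89,2.04,0.58,0.002,-0.076,-0.009],[5.0,0.92,2.05,0.5,0.002,-0.076,-0.009]]
[[5.0,0.93,2.06,0.43,0.002,-0.076,-0.009],[5.0,0.94,2.07,0.35,0.002,-0.076,-0.009],[5.0,0.63,2.16,1.6,0.0,0.0,0.0],[5.0,0.63,2.16,1.6,0.0,0.0,0.0],[5.0,0.63,2.16,1.6,0.0,0.0,0.0]]
[[5.0,0.63,2.16,1.6,0.0,0.0,0.0],[5.0,0.63,2.16,1.6,0.0,0.0,0.0]]
```

>>> move_arm:
  steps:
    - [5.0, 0, 1.5, -0.2, 0, 0, 0]
    - [5.0, 0, 2.6, -0.2, 0, 0, 0]
    - [5.0, 0, 2.6, -0.2, 0, 0, 0]
    - [5.0, 0, 2.6, -0.2, 0, 0, 0]
    - [5.0, 0, 2.6, -0.2, 0, 0, 0]

```text
time_s: 9.88
tool_pos: [0.5258, -0.053, 0.2338]
tool_rot: [179.9, -25.9, -7.2]
force: [0.1, 0.2, -1.9]
grip_width: 0.0587
```

>>> move_arm:
  steps:
    - [5.0, 0, 2.6, -0.2, 0, 0, 0]
    - [5.0, 0, 2.6, 0, 0, 0, 0]
    - [5.0, 0.8, 2.0, 0.4, 0, -0.076, -0.009]
    - [5.0, 0.8, 2.0, 0.4, 0, -0.076, -0.009]
    - [5.0, 0.8, 2.0, 0.4, 0, -0.076, -0.009]

```text
time_s: 10.3
tool_pos: [0.5381, -0.1675, 0.2342]
tool_rot: [179.4, -12.7, -5.7]
force: [0.1, -0.2, -0.8]
grip_width: 0.0588
```

>>> move_arm:
  steps:
    - [5.0, 0.9, 2.0, 0.4, 0, -0.076, -0.009]
    - [5.0, 0.9, 2.0, 0.4, 0, -0.076, -0.009]
    - [5.0, 0.9, 2.0, 0.4, 0, -0.076, -0.009]

```text
time_s: 10.55
tool_pos: [0.5618, -0.2299, 0.2268]
tool_rot: [179.2, 0.4, -4.2]
force: [0.3, 0.5, -1.9]
grip_width: 0.0587
```

Run:
```python
from plan import *
plan([((.594,-.33,.14),rpy(180,0,-4))],5,tmax=.025,rmax=.08)
```

```text
t 10.55 from [ 0.5618 -0.2299  0.2268] [179.2   0.4  -4.2] q [ 24.  14.  -5.  91.   2.  75. -76.] F [ 0.3  0.5 -1.9]
[[5.0,0.67,1.6,1.47,0.002,0.001,-0.001],[5.0,0.66,1.61,1.46,0.002,0.001,-0.001],[5.0,0.66,1.61,1.46,0.002,0.001,-0.001],[5.0,0.66,1.61,1.46,0.002,0.001,-0.001],[5.0,0.66,1.62,1.45,0.002,0.001,-0.001]]
[[5.0,0.65,1.62,1.45,0.002,0.001,-0.001]]
```

>>> move_arm:
  steps:
    - [5.0, 0.7, 1.6, 1.5, 0.002, 0.001, 0]
    - [5.0, 0.7, 1.6, 1.5, 0.002, 0.001, 0]
    - [5.0, 0.6, 1.6, 1.4, 0.002, 0.001, 0]
    - [5.0, 0.6, 1.6, 1.4, 0.002, 0.001, 0]
    - [5.0, 0.7, 1.6, 1.5, 0.002, 0.001, 0]

```text
time_s: 10.97
tool_pos: [0.5883, -0.3123, 0.1532]
tool_rot: [179.8, -0.1, -4.2]
force: [-0.2, -0.6, -1.7]
grip_width: 0.0595
```

>>> move_arm:
  steps:
    - [5.0, 0.6, 1.6, 1.4, 0.002, 0.001, 0]
    - [5.0, 0, 0, 0, 0, 0, 0]
    - [5.0, 0, 0, 0, 0, 0, 0]

```text
time_s: 11.22
tool_pos: [0.5919, -0.3285, 0.1387]
tool_rot: [180.0, 0.0, -4.3]
force: [0.3, -0.7, -1.4]
grip_width: 0.0592
```

Run:
```python
from plan import *
from cell import viewer
t=viewer.read_camera("top");s=viewer.read_camera("scene")
crop(s,325,120,130,100,6,"pics/s11.png");crop(t,340,150,130,100,6,"pics/t11.png")
plan([((.594,-.33,.06),rpy(180,0,-4))],5,tmax=.02,rmax=.08)
X=np.array([.594,-.33,.14-.0365]);print("base underside px", (proj(s,X)-[325,120])*6,(proj(s,X+[0,0,.024])-[325,120])*6)
```

```text
t 11.32 from [ 0.5938 -0.3266  0.1413] [180.   -0.2  -4.2] q [ 29.  25.  -3.  86.   1.  68. -68.] F [ 0.1  0.5 -1.6]
[[5.0,0.0,0.07,1.63,0.0,-0.001,-0.001],[5.0,0.0,0.07,1.63,0.0,-0.001,-0.001],[5.0,0.0,0.07,1.63,0.0,-0.001,-0.001],[5.0,0.01,0.07,1.63,0.0,-0.001,-0.001],[5.0,0.01,0.07,1.63,0.0,-0.001,-0.001]]
base underside px [363.29848446 313.22658388] [368.35753523 273.96639433]
```

View pics/s11.png

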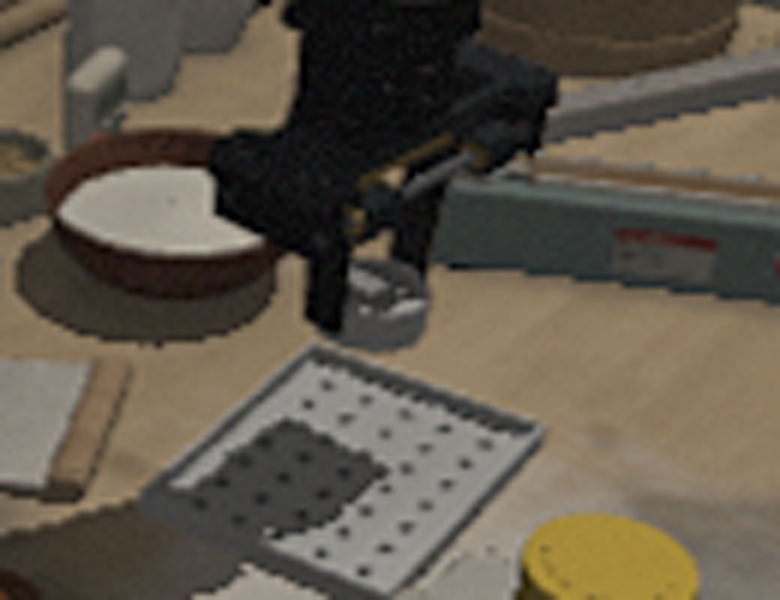

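View pics/t11.png

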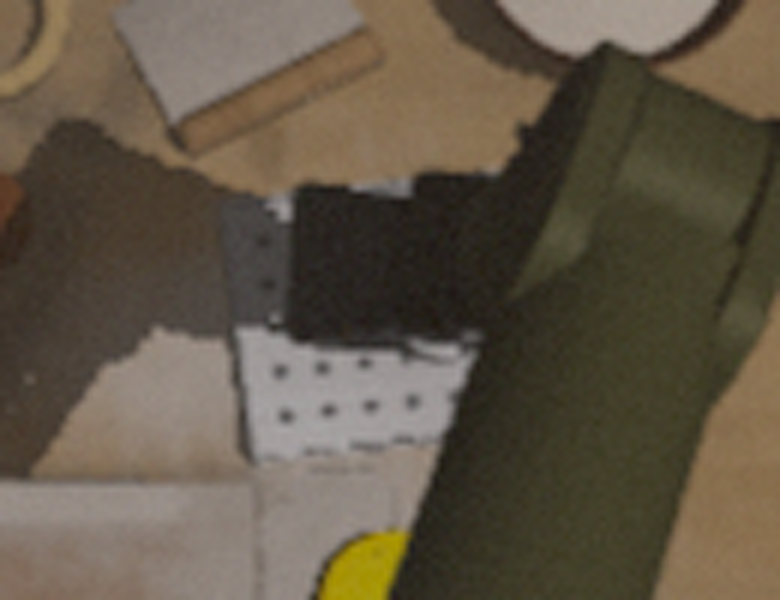

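>>> move_arm:
  steps:
    - [5.0, 0, 0.1, 1.6, 0, 0, 0]
    - [5.0, 0, 0.1, 1.6, 0, 0, 0]
    - [5.0, 0, 0.1, 1.6, 0, 0, 0]
    - [5.0, 0, 0, 1.6, 0, 0, 0]
    - [5.0, 0, 0, 1.6, 0, 0, 0]

```text
time_s: 11.73
tool_pos: [0.5948, -0.3294, 0.0624]
tool_rot: [179.9, -0.4, -4.1]
force: [0.1, 1.0, -2.0]
grip_width: 0.0591
```

>>> move_arm:
  steps:
    - [5.0, 0, 0, 0.6, 0, 0, 0]
    - [5.0, 0, 0, 0.3, 0, 0, 0]
    - [5.0, 0, 0, 0.2, 0, 0, 0]
    - [5.0, 0, 0, 0, 0, 0, 0]

```text
time_s: 12.07
tool_pos: [0.5945, -0.3304, 0.0516]
tool_rot: [179.9, -0.3, -4.2]
force: [-0.3, -0.4, -2.5]
grip_width: 0.0589
```

Run:
```python
from plan import *
from cell import viewer
s=viewer.read_camera("scene")
crop(s,325,140,130,100,6,"pics/s12.png")
plan([],5)
```

```text
t 12.12 from [ 0.5946 -0.3306  0.0519] [179.9  -0.4  -4.2] q [ 29.  30.  -3.  90.   2.  59. -68.] F [ 0.2 -0.  -2.8]
```

View pics/s12.png

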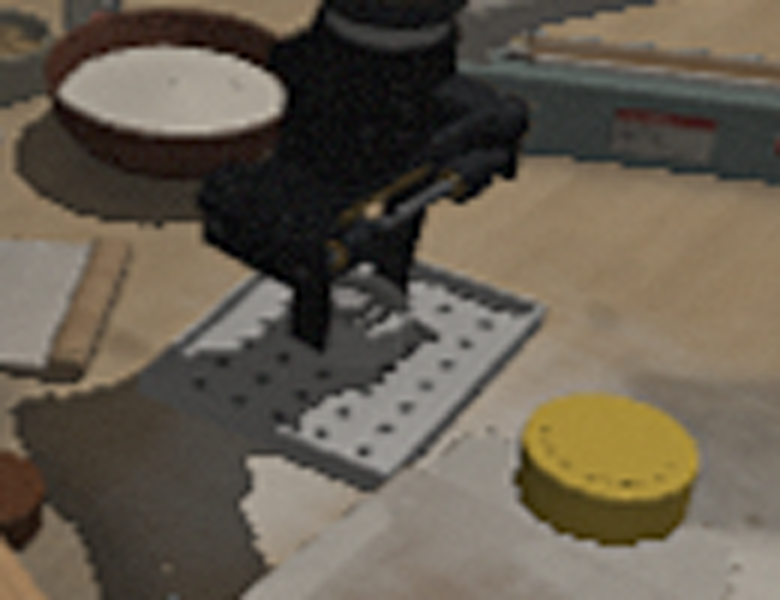

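Not down yet (TCP at 52 mm, contact expected at about 40 mm). Lowering gently until the force shows contact.

>>> move_arm:
  steps:
    - [5.0, 0, 0, 0.3, 0, 0, 0]
    - [5.0, 0, 0, 0.3, 0, 0, 0]
    - [5.0, 0, 0, 0.2, 0, 0, 0]
    - [5.0, 0, 0, 0, 0, 0, 0]

```text
time_s: 12.45
tool_pos: [0.5936, -0.3304, 0.0421]
tool_rot: [179.9, -0.2, -4.2]
force: [0.0, 0.4, -1.9]
grip_width: 0.0592
```

>>> move_arm:
  steps:
    - [5.0, 0, 0, 0.15, 0, 0, 0]
    - [5.0, 0, 0, 0.15, 0, 0, 0]
    - [5.0, 0, 0, 0, 0, 0, 0]

```text
time_s: 12.7
tool_pos: [0.5941, -0.3306, 0.0399]
tool_rot: [179.9, -0.3, -4.2]
force: [0.2, -0.1, -1.0]
grip_width: 0.0589
```

>>> move_arm:
  steps:
    - [5.0, 0, 0, 0.15, 0, 0, 0]
    - [5.0, 0, 0, 0.1, 0, 0, 0]
    - [5.0, 0, 0, 0, 0, 0, 0]
    - [5.0, 0, 0, 0, 0, 0, 0]

```text
time_s: 13.03
tool_pos: [0.5941, -0.3306, 0.0397]
tool_rot: [179.9, -0.3, -4.2]
force: [-5.5, 3.7, 10.8]
grip_width: 0.059
```

>>> move_arm:
  steps:
    - [5.0, 0, 0, -0.1, 0, 0, 0]
    - [5.0, 0, 0, 0, 0, 0, 0]
    - [5.0, 0, 0, 0, 0, 0, 0]

```text
time_s: 13.28
tool_pos: [0.5942, -0.3307, 0.0398]
tool_rot: [179.9, -0.3, -4.2]
force: [-3.7, 2.5, 8.3]
grip_width: 0.0589
```

>>> move_arm:
  steps:
    - [8.0, 0, 0, 0, 0, 0, 0]
    - [8.0, 0, 0, 0, 0, 0, 0]
    - [8.0, 0, 0, 0, 0, 0, 0]
    - [8.0, 0, 0, 0, 0, 0, 0]
    - [8.0, 0, 0, 0, 0, 0, 0]

```text
time_s: 13.7
tool_pos: [0.5939, -0.3305, 0.0379]
tool_rot: [179.9, -0.2, -4.2]
force: [-0.2, -0.0, 0.5]
grip_width: 0.0787
```

>>> move_arm:
  steps:
    - [8.0, 0, 0, -1, 0, 0, 0]
    - [8.0, 0, 0, -2, 0, 0, 0]
    - [8.0, 0, 0, -3, 0, 0, 0]
    - [8.0, 0, 0, -3, 0, 0, 0]
    - [8.0, 0, 0, -4, 0, 0, 0]

```text
time_s: 14.12
tool_pos: [0.5921, -0.3297, 0.1678]
tool_rot: [-180.0, -0.1, -4.2]
force: [-0.1, -0.3, 0.4]
grip_width: 0.0798
```

>>> move_arm:
  steps:
    - [8.0, -2, 0, -4, 0, 0, 0]
    - [8.0, -3, 0, -3, 0, 0, 0]
    - [8.0, -3, 0, 0, 0, 0, 0]
    - [8.0, -2, 0, 0, 0, 0, 0]
    - [8.0, 0, 0, 0, 0, 0, 0]

```text
time_s: 14.53
tool_pos: [0.4915, -0.3245, 0.2367]
tool_rot: [179.8, -0.3, -4.4]
force: [-0.1, -0.1, -0.8]
grip_width: 0.0799
```

Run:
```python
from plan import *
from cell import viewer
t=viewer.read_camera("top");s=viewer.read_camera("scene")
crop(s,325,140,130,100,6,"pics/s13.png");cv2.imwrite("pics/t13.png",t["img"][:,:,::-1])
plan([],5)
S=[ (proj(s,[.594,-.33,z])-[325,140]+.5)*6 for z in(.003,.027)];print(S, proj(t,[.594,-.33,.027]))
```

```text
t 14.63 from [ 0.495  -0.3233  0.2356] [179.9  -0.4  -4.3] q [ 32.  11.  -2.  93.   0.  75. -64.] F [ 0.4 -0.1 -0.8]
[array([346.36798017, 350.89500127]), array([350.95235435, 315.31848551])] [407.14870762 200.93059481]
```

View pics/s13.png

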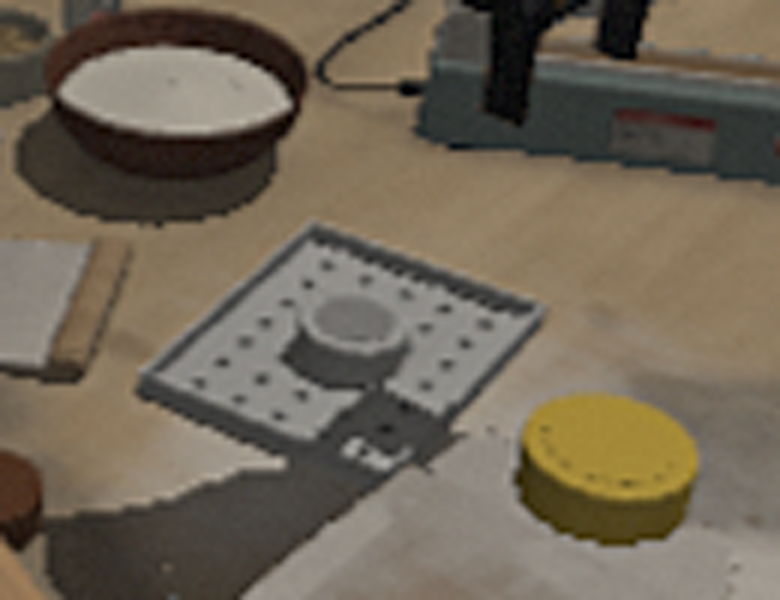

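View pics/t13.png

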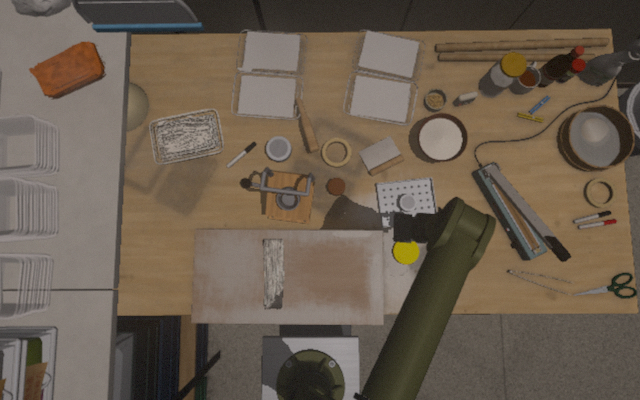

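The base lies flat in the middle of the tray, same way up: its rimmed face is on top, at crop pixel (354,318). The marker (241,154), tape roll (337,152) and scraper (381,155) have not moved, and the arm is clear.

Run:
```python
from cell import job
print(job.sign_off())
```

```text
the job is handed in; nothing more can be done
None
```

The base is in the draining tray, flat, the same way up and released, and I handed the job in at about 14.6 s of the 64 s allowed. No verdict came back.

**What I did:**
- I pressed the lever to its stop, where the force on the tool rose to about 80 N at the fingertips. That is below the 120 N wrist limit. I assumed the 40 N limit on the arm and gripper body does not count fingertip force.
- I gripped the raised base along the ring's leaning axis; the opening read 59 mm.
- I drew it out and lowered it until it touched the tray floor at about 12 N while still held. Then I opened the fingers and moved clear.

**Last checks:**
- **Base:** the pictures show it flat in the middle of the tray, about 1–2 mm from where I aimed.
- **Bystanders:** the tape roll, marker and scraper are at the same pixels as at the start.
- **Arm:** the tool force reads near zero.

**What disagreed:** the two cameras put the raised base's top about 7 mm lower than the given dimensions (138 against 145 mm). I put this down to the scene camera and kept the dimensions. The lever stop matched them to about 1–2 mm and the touchdown height to under 1 mm. The held base stood about where I expected in the last view before lowering, but a finger hid part of it.

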